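Seat a shear blade in the grinding holder

TASK

Take the blade with the notch out of the wooden rack, lay it flat on the bare bench with its bevelled face up and let go of it. Then take it again across its width and lay it in the grey grinding holder so that its notch drops over the locating pin: flat down on the bed, bevelled face up, square, its back edge close along the ledge, and let go. Leave the blade without a notch and the things lying around where they are.

Things in the scene. Friction and masses are not known exactly. Their poses are not given: they have to be found in the camera images.
- blade: Notched bench-shear blade, steel, 130x50x8 mm, 0.36 kg. Origin: middle of the cutting edge. x: thickness (faces at +4/-4 mm, +x is the bevelled face); y: length; z: cutting edge (0) to back edge (50 mm). Bevel: lowest 8 mm of the +x face, leaving a blunt land 5.5 mm thick at x -4 to 1.5. Starts standing in a rack slot, edge down, bevel away from the robot, leaning up to 0.1 rad.
- blade_mid (a point): Middle of the notched blade (25 mm up its z axis); axes as blade.
- notch (a point): On the notched blade at y = 44, z = 42 mm: where the pin goes. The square notch is cut into the back edge through the full thickness, 11 mm wide (y = 38.5 to 49.5 mm) and 18 mm deep (z = 32 to 50 mm). At the start it is at the top, to the left as the robot sees it. Axes as blade.
- spare: A second blade of the same size, steel and axes but without a notch, standing in the other slot of the rack; leave it alone.
- rack: Fixed wooden rack, 150 (x) x 110 (y) x 30 mm high, origin in the middle of its underside, with two open-ended slots along its y axis at x = -32 and +32 mm, each 10 mm wide with its floor 8 mm above the bench. The blades stand in them, so 28 mm of each blade shows above the rack.
- holder: Fixed grey grinding holder; origin on the bench under the seat. Base plate 8 mm high, x -53 to 33, y -77 to 77 mm. Bed top at z = 30 mm: two pads (|y| 27 to 77, x -37 to 12 mm) joined by a web (x -14 to 12 mm), so that for |y| < 27 there is finger room on both sides of the web down to the base plate. Back ledge on the pads only: x -37 to -29 mm, top 10 mm above the bed.
- groove (a point): Middle of the short dark groove in the holder's bed, at its x = -17, y = 44, z = 30 mm; axes as the holder. A rigid round steel pin, 8 mm thick, edge of its tip slightly rounded, stands 8.5 mm up from the bed in the groove. It is clamped anywhere along it, up to 12 mm either way from this point along y: where it stands differs from run to run and is not measured.
- seat (a point): On the bed's top at the holder's x = 0, y = 0, z = 30 mm; axes as the holder (x away from the ledge, z up). Seated, the blade's x axis points up, its z axis along -x and its y axis along +y of this frame; its middle is 4 mm above this point, at x = 0 (back edge 4 mm in front of the ledge), and along y wherever the notch meets the pin (within 13.5 mm).
- padlock: A brass padlock, 75 x 45 x 20 mm, lying loose; a bystander.
- wood_wedge: A plain wooden wedge, 42 x 110 x 30 mm, lying loose; a bystander.

How it is judged:
On the way:
1. the notched blade lies flat on the bench, bevelled face up, let go (height (world z) of blade_mid below 0.008 m and angle between blade's own x axis and vertical below 0.1 rad and contact force between blade and the fingers below 0.1 N and linear speed of blade below 0.03 m/s), for 0.2 s.
At the end, for the whole second after the job is handed in: The notched blade lies flat on the holder's bed, bevelled face up (tilt under 0.05 rad, its middle 1 to 6.5 mm above the bed), notch over the pin (its middle within 15 mm of the seat along the bed), back edge along the ledge at a gap of at most 10 mm and square within 0.1 rad, released and at rest (z of blade_mid in the frame of seat between 0.001 and 0.0065 m and x of blade_mid in the frame of seat between -0.006 and 0.006 m and y of blade_mid in the frame of seat between -0.015 and 0.015 m and angle between blade's own x axis and vertical below 0.05 rad and angle between the y axis of blade and the y axis of holder, either way round below 0.1 rad and contact force between blade and the fingers below 0.1 N and linear speed of blade below 0.02 m/s); the robot touches nothing.
It fails at once if the blade without a notch is moved by more than 12 mm (distance of spare from where it was at the start of the episode above 0.012 m).
It fails at once if the padlock is moved by more than 25 mm (distance of padlock from where it was at the start of the episode above 0.025 m).
It fails at once if the wooden wedge is moved by more than 25 mm (distance of wood_wedge from where it was at the start of the episode above 0.025 m).
It also fails if it takes over 72 s, if anything falls off the work surface, if the arm or the gripper's body presses on something with over 40 N, if the wrist force passes 120 N, or if a joint passes its speed limit or range.

ROBOT

A 7-joint arm with a two-finger parallel gripper is mounted at the origin on a cart in front of the work surface, level with it; the furniture and walls round the work are solid. World frame = base frame: x ahead of the robot, y to its left, z up, the work surface at z = 0. Lengths are in m, angles in rad, forces in N, time in s.
With the tool pointing down it reaches from about 0.425 to 0.875 m from the base axis. Payload 4.7 kg.
Tool frame: the origin (TCP) lies at the very end of the fingers, on their centre line; the grasp point (between the pads) lies 19 mm behind it; x points along the fingers, y is the direction in which the jaws open and shut, and the axes are right-handed (so a half turn about x gives the same grasp; the last joint's range is limited). The gripper opens to 87 mm and grips with 3 to 60 N. Pads are 19 mm wide; open, the fingers measure 117 mm over their backs; the gripper's body (75 mm by 190 mm) begins 51 mm behind the grasp point.
Start: joints at [1.201, 0.321, -0.07, 1.45, 0.023, 1.371, -0.057], TCP at [0.243, -0.603, 0.223] pointing down, gripper open.
Joint ranges: [-2.86, 2.86], [-0.3, 2.09], [-1.38, 1.24], [0.06, 2.45], [-1.56, 4.7], [0.09, 2.05], [-2.69, 2.69]. Speed limits (rad/s): [2.57, 2.57, 3.14, 3.14, 3.14, 3.14, 3.14].

INTERFACE

Orientations are given as a rotation vector (axis times angle).
In Python, from bench import ctrl gives the robot as it stands.
- The arm moves only by the tool step_arm, never from a script. Its argument "increments" is one flat list of numbers, 6 for each row, row after row: the shift along the tool's x, y, z in cm, then the turn, a rotation vector about the tool's x, y, z in rad. In form: [tx, ty, tz, ax, ay, az, tx, ty, tz, ax, ay, az, ...]. A call has 1 to 12 rows; each row shifts and turns the commanded pose from where the row before left it, along the tool's axes as they then stand; what a row does not reach is not made up. A row lasts 1/8 s, in which the tool goes at most 62.5 mm and 10.7 degrees, less where a joint would pass 70% of its speed; a pose out of reach is approached as far as the arm can. A call with a gripper value outside its range is refused whole. "fingers" is the opening in per cent of the stroke, from 0 (shut) to 100 (fully open), set as the call begins (left out, the last holds). The fingers move at their own pace and stop on an object; "force" is the grip in N (left out, the last holds). Time passes only in rows, so rows that do not move let the fingers close. It gives the time, the measured TCP pose, the force and the opening at its end, in the units of the state.
- ctrl.get_state(): the state, without advancing time (a new reading comes with each control period).
- ctrl.get_image(name): name is "scene" or "side" or "wrist"; returns the picture (480x640x3 uint8, red, green, blue); there is no depth.
- ctrl.camera_params(name): a dict with "vertical_fov" (degrees; the focal length in pixels is half the picture's height over the tangent of half this angle, whatever the lens; pixels are square), "cx", "cy" (the principal point, pixels), "k1" (the pictures are not rectified: a ray, as slopes to the right and down, at radius r is drawn at 1 + k1 r^2 times it, then the intrinsics apply), "R" (3x3) and "t" (3): a world point X has camera coordinates R X + t. Camera axes: x right, y down, z forward; pixel columns grow to the right and rows downward; lengths in m; the calibration is good to about 2 mm. A picture is of the moment at which its call begins: read the wrist's pose just before it. camera_params takes no time and is no camera call; for the wrist camera it gives the pose at the moment of the call.
- ctrl.close_job(): hands the job in, once; it reports no verdict.
Trained networks look in the newest picture that a camera, given by its name, has taken for a name from the list of things; names that differ only in an ending like _2 or _b are one class to them, and where a whole thing is asked for, a point or a joint stands for the part that bears it (a point fixed in the world has none). Each returns a list of dicts, best first, with "score" (0 to 1); they miss things now and then, are a little off and sometimes report something else, mostly with a low value. They report only what shows in the picture. A call takes as long as a camera call.
- ctrl.search_frame(camera, name): "xyz" ([x, y, z] in m, in the coordinates of the camera as it stood for that picture, good to about 4 mm: the middle of the surface that is visible of it).
- ctrl.silhouettes(camera, name): "pixels" (480x640 bool, what is visible of it).
- ctrl.spot_point(camera, name): "xyz" ([x, y, z] in m, in the coordinates of the camera as it stood for that picture, good to about 4 mm: a listed point, or the origin of a listed thing).
The state is a dict: "time": time; "joint_positions": joint angles; "qd": joint speeds; "joint_torque": joint torques, N m; "position": TCP position; "tool_rot": TCP orientation; "ft_force": force on the tool from outside, world axes, zero at the start; "torque": the same for the moment, N m; "grip_width": opening from 0.0 (shut) to 1.0 (fully open).
Only numpy, scipy, OpenCV 4.12 (cv2) and the standard library are available. Lean on these libraries where they do the work, as an engineer would, in place of code of your own. Each camera call takes 0.05 s, during which the arm holds its last target.

## Working session

There is one attempt and no reset: what is moved stays moved. The work goes in short steps, Python scripts to look and compute and a tool call to move; the robot and the scene stay as the last step left them, time stands still between calls to the robot, and variables do not carry over. Pictures are saved under pics/ and viewed, and the job is handed in when it is done.

Besides the shell and the picture viewer there is one more tool, called after "Request:" by a JSON object that holds its "fn" and its "kwargs", one argument or row to a line. step_arm: Moves the arm, as the interface text tells. Its arguments: {"type":"object","properties":{"increments":{"type":"array","items":{"type":"number"}},"fingers":{"type":"number"},"force":{"type":"number"}},"required":["increments"]}

```bash
ls; mkdir -p pics; cat > h.py <<'E'
import numpy as np, cv2
from bench import ctrl
from scipy.spatial.transform import Rotation as Rn
def snap(cam,fn):
    im=ctrl.get_image(cam); cv2.imwrite('pics/'+fn,cv2.cvtColor(im,cv2.COLOR_RGB2BGR)); return im
def toworld(cam,p,P=None):
    P=P or ctrl.camera_params(cam); R=np.array(P['R']);t=np.array(P['t']); return R.T@(np.array(p)-t)
def K(P):
    f=240/np.tan(np.radians(P['vertical_fov'])/2); return np.array([[f,0,P['cx']],[0,f,P['cy']],[0,0,1]])
def ray(P,uv):
    d=cv2.undistortPointsIter(np.array([[uv]],float),K(P),np.array([P['k1'],0,0,0.]),None,None,(3,100,1e-12))[0,0]
    R=np.array(P['R']);t=np.array(P['t'])
    v=R.T@np.array([d[0],d[1],1]); return -R.T@t, v/np.linalg.norm(v)
def onz(P,uv,z):
    o,v=ray(P,uv); return o+v*(z-o[2])/v[2]
def proj(P,X):
    X=np.atleast_2d(X).astype(float); R=np.array(P['R']);t=np.array(P['t'])
    return cv2.projectPoints(X,cv2.Rodrigues(R)[0],t,K(P),np.array([P['k1'],0,0,0.]))[0][:,0]
def tri(obs):
    A=np.zeros((3,3));b=np.zeros(3)
    for P,uv in obs:
        o,v=ray(P,uv);M=np.eye(3)-np.outer(v,v);A+=M;b+=M@o
    return np.linalg.solve(A,b)
E
python3 - <<'E'
from h import *
for c in ['scene','side','wrist']:
    snap(c,c+'0.png')
    P=ctrl.camera_params(c);print(c,P['vertical_fov'],P['k1'],toworld(c,[0,0,0],P))
    for n in ['blade_mid','notch','blade','spare','rack','holder','groove','seat','padlock','wood_wedge']:
        print(n,[(np.round(toworld(c,r['xyz'],P),3).tolist(),round(r['score'],2)) for r in ctrl.spot_point(c,n)[:2]])
s=ctrl.get_state();print(s['time'],s['position'],s['tool_rot'],s['grip_width'])
E
```

```text
pics
scene 52.23922413177306 -0.032672547269224854 [0.15385012 0.36414364 0.74409786]
blade_mid [([0.431, -0.337, 0.035], 0.98)]
notch [([0.428, -0.294, 0.049], 0.91)]
blade [([0.431, -0.336, 0.008], 0.97)]
spare [([0.496, -0.329, 0.006], 0.87), ([0.575, -0.162, -0.001], 0.43)]
rack [([0.462, -0.336, -0.0], 0.65)]
holder [([0.431, 0.128, 0.002], 0.66)]
groove [([0.403, 0.172, 0.031], 0.75)]
seat [([0.432, 0.129, 0.028], 0.85)]
padlock [([0.576, -0.163, 0.0], 0.96)]
wood_wedge [([0.57, -0.051, 0.003], 0.89), ([0.401, 0.169, 0.034], 0.36)]
side 49.543643976181784 -0.10778857823906944 [0.26585507 0.61904694 0.66223209]
blade_mid [([0.427, -0.332, 0.033], 0.76)]
notch []
blade [([0.427, -0.338, 0.009], 0.73), ([0.429, -0.289, 0.048], 0.22)]
spare [([0.495, -0.327, 0.009], 0.58), ([0.425, -0.333, 0.011], 0.42)]
rack [([0.46, -0.329, -0.002], 0.81)]
holder [([0.433, 0.13, -0.001], 0.58)]
groove [([0.404, 0.171, 0.028], 0.68), ([0.426, -0.335, 0.009], 0.45)]
seat [([0.433, 0.131, 0.026], 0.81), ([0.43, 0.13, -0.001], 0.69)]
padlock [([0.57, -0.159, -0.001], 0.87), ([0.492, -0.327, 0.01], 0.72)]
wood_wedge [([0.567, -0.052, -0.002], 0.67), ([0.426, -0.335, 0.008], 0.67)]
wrist 65.58432068281144 -0.07963946235415038 [ 0.30716103 -0.57617218  0.38581049]
blade_mid []
notch []
blade []
spare []
rack []
holder []
groove []
seat []
padlock []
wood_wedge []
1.65 [ 0.24339558 -0.60273677  0.22259449] [ 2.01115541  0.39070126 -2.01118319] 1.000482602019793
```

View pics/scene0.png

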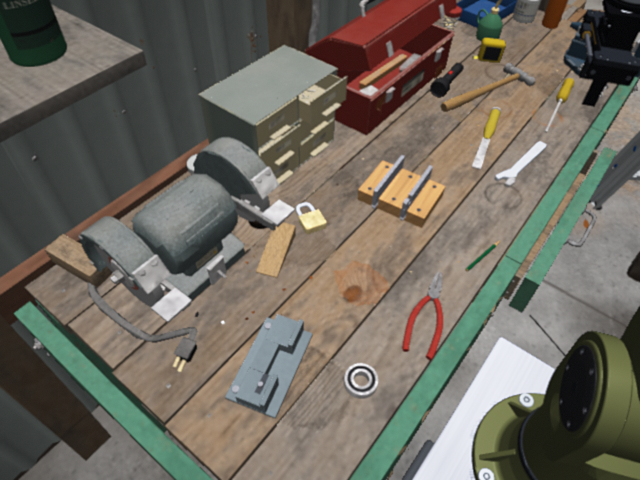

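View pics/side0.png

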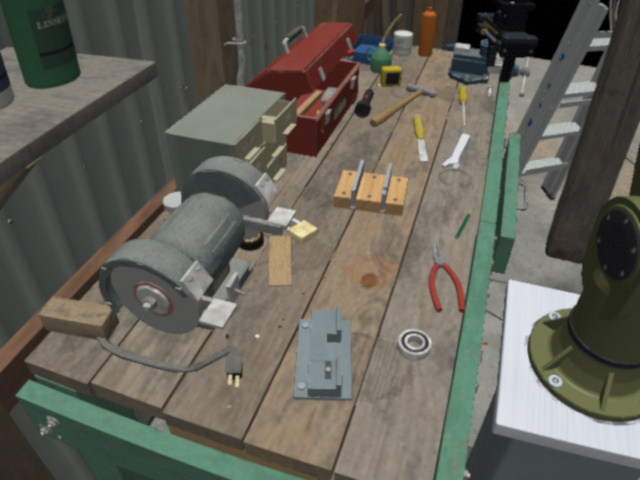

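View pics/wrist0.png

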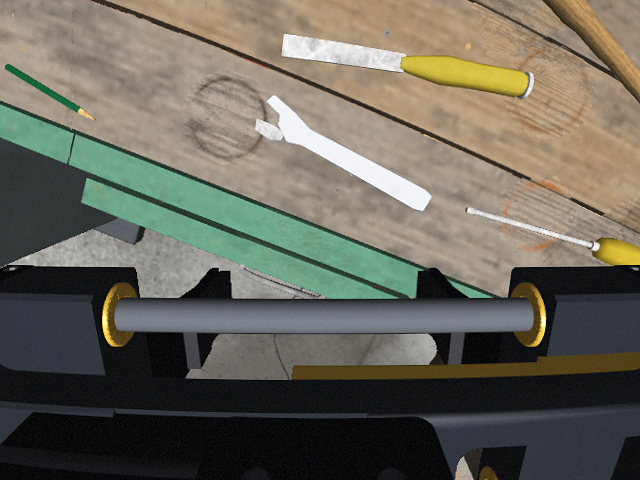

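```bash
python3 - <<'E'
from h import *
s=ctrl.get_state();R=Rn.from_rotvec(s['tool_rot']).as_matrix();print(R)
P=ctrl.camera_params('wrist');o=toworld('wrist',[0,0,0],P)
print(R.T@(o-s['position']), np.array(P['R'])@R)
print(s['time'])
E
```

```text
[[ 6.43364369e-06  3.74496044e-01 -9.27228512e-01]
 [-1.04193771e-04 -9.27228507e-01 -3.74496042e-01]
 [-9.99999995e-01  9.90208090e-05  3.30546970e-05]]
[-0.16321605 -0.00073469 -0.06906811] [[-1.42066639e-03  9.99998631e-01  8.48697069e-04]
 [-2.52067788e-01 -1.17939752e-03  9.67708861e-01]
 [ 9.67708537e-01  1.16086226e-03  2.52069119e-01]]
1.65
```

```bash
python3 - <<'E'
from h import *
P=ctrl.camera_params('scene');im=cv2.imread('pics/scene0.png')
# x 0.25..0.95 up, y 0.45..-0.65 (left->right), 700px/m
s=700;W=int(1.1*s);H=int(.75*s)
jj,ii=np.meshgrid(np.arange(W),np.arange(H))
X=0.95-ii/s;Y=0.45-jj/s
uv=proj(P,np.stack([X.ravel(),Y.ravel(),0*X.ravel()],1)).astype(np.float32)
o=cv2.remap(im,uv[:,0].reshape(H,W),uv[:,1].reshape(H,W),cv2.INTER_LINEAR)
for x in np.arange(.2,1,.1):cv2.line(o,(0,int((.95-x)*s)),(W,int((.95-x)*s)),(255,255,0),1);cv2.putText(o,'%.1f'%x,(0,int((.95-x)*s)),0,.4,(0,255,255))
for y in np.arange(-.6,.5,.1):cv2.line(o,(int((.45-y)*s),0),(int((.45-y)*s),H),(255,255,0),1);cv2.putText(o,'%.1f'%y,(int((.45-y)*s),10),0,.4,(0,255,255))
cv2.imwrite('pics/top.png',o)
E
```

```text
(no output)
```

View pics/top.png

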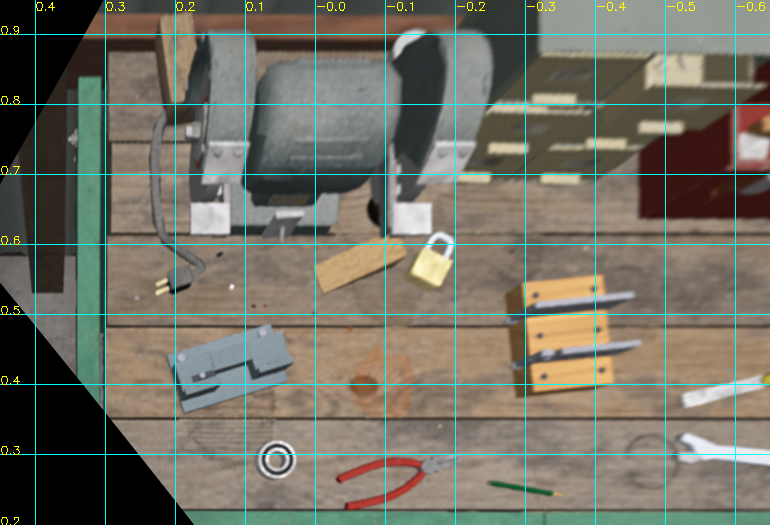

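Request:
{"fn": "step_arm", "kwargs": {
  "increments": [1.2,-3.0,-4.5,0,0,0,1.2,-3.0,-4.5,0,0,0,1.2,-3.0,-4.5,0,0,0,1.2,-3.0,-4.5,0,0,0,1.2,-3.0,-4.5,0,0,0,1.2,-2.8,-4.5,0,0,0,0,0,0,-0.17,0,0,0,0,0,-0.17,0,0,0,0,0,-0.17,0,0,0,0,0,-0.17,0,0,0,0,0,-0.17,0,0,0,0,0,-0.17,0,0],
  "fingers": 46
}}

```text
time: 3.15
position: [0.4271, -0.3366, 0.1507]
tool_rot: [1.327, 1.128, -1.327]
ft_force: [-0.2, 0.3, 0.2]
grip_width: 0.462
```

Request:
{"fn": "step_arm", "kwargs": {
  "increments": [0,0,0,-0.167,0,0,0,0,0,0,0,0,0,0,0,0,0,0]
}}

```text
time: 3.52
position: [0.427, -0.3367, 0.1506]
tool_rot: [1.211, 1.208, -1.211]
ft_force: [-0.7, 0.8, 0.4]
grip_width: 0.458
```

```bash
cat >> h.py <<'E'
def st():
    s=ctrl.get_state();R=Rn.from_rotvec(s['tool_rot']).as_matrix()
    print('t',round(s['time'],2),'p',np.round(s['position'],4),'j',np.round(s['joint_positions'],2),'w',round(s['grip_width']*87,1),'F',np.round(s['ft_force'],1))
    print(np.round(R,3).tolist()); return s,R
E
python3 - <<'E'
from h import *
st();snap('wrist','w1.png')
P=ctrl.camera_params('wrist')
for n in ['blade_mid','notch','blade','spare','rack']:
        print(n,[(np.round(toworld('wrist',r['xyz'],P),3).tolist(),round(r['score'],2)) for r in ctrl.spot_point('wrist',n)[:2]])
E
```

```text
t 3.52 p [ 0.427  -0.3367  0.1506] j [ 0.96  0.16 -0.37  1.8   0.06  1.19  0.56] w 39.9 F [-0.7  0.8  0.4]
[[0.0, 1.0, -0.003], [-0.0, -0.003, -1.0], [-1.0, 0.0, 0.0]]
blade_mid [([0.427, -0.335, 0.03], 0.61)]
notch [([0.427, -0.294, 0.057], 0.7)]
blade [([0.43, -0.338, 0.009], 0.75)]
spare [([0.493, -0.33, 0.009], 0.61)]
rack [([0.462, -0.333, 0.001], 0.67), ([0.425, -0.295, 0.056], 0.52)]
```

View pics/w1.png

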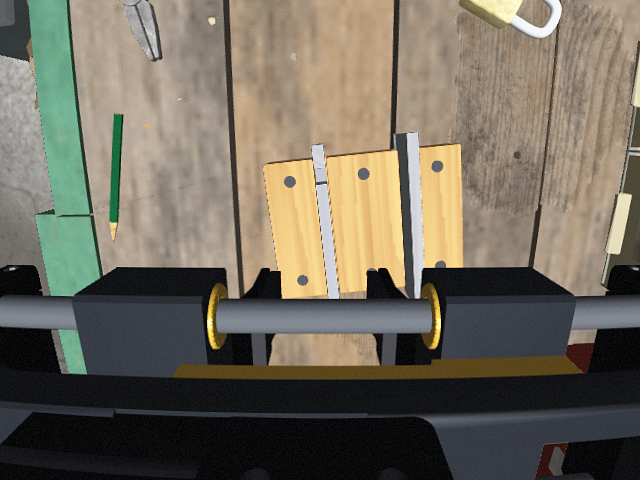

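```bash
python3 - <<'E'
from h import *
im=cv2.imread('pics/w1.png')[130:310,250:480]
cv2.imwrite('pics/w1z.png',cv2.resize(im,None,fx=3.3,fy=3.3,interpolation=cv2.INTER_CUBIC))
E
```

```text
(no output)
```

View pics/w1z.png

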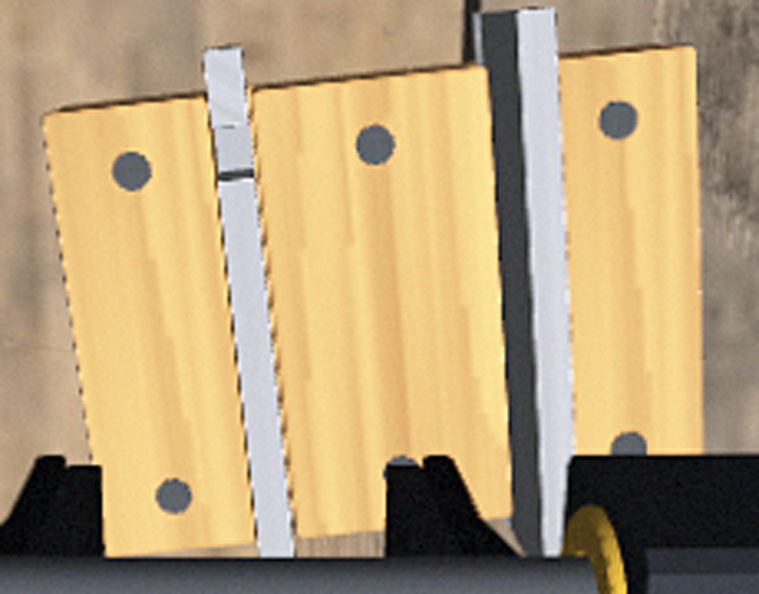

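```bash
python3 - <<'E'
from h import *
P=ctrl.camera_params('wrist')
f=lambda zx,zy:(250+zx/3.3,130+zy/3.3)
a=onz(P,f(236,178),.058);b=onz(P,f(276,555),.058);n=onz(P,f(223,48),.058)
print('notch deep-side',a,'near',b,'far end',n);d=(a-b);print('yaw dir',np.degrees(np.arctan2(-d[0],d[1])))
c=onz(P,f(45,112),.03);e=onz(P,f(693,45),.03);print('rack',c,e,np.linalg.norm(c-e),np.degrees(np.arctan2(e[1]-c[1],e[0]-c[0])))
# slot at top far end: left wall at z .03
u=(c-e)/np.linalg.norm(c-e); o=(c+e)/2
v=np.array([u[1],-u[0],0]); print(u,v)
for s in (-1,1):
    w=o-u*(-.032)*s*-1
print('slots at far edge', o+u*.032, o-u*.032)
# scene-camera check of tops
for nme in ['blade','spare']:
    print(nme,[(np.round(toworld('wrist',r['xyz'],P),3)) for r in ctrl.search_frame('wrist',nme)[:1]])
E
```

```text
notch deep-side [ 0.42595564 -0.29760832  0.058     ] near [ 0.43474627 -0.3824461   0.058     ] far end [ 0.42338343 -0.27115194  0.058     ]
yaw dir 5.91570188174086
rack [ 0.38225197 -0.28572754  0.03      ] [ 0.52992705 -0.27033847  0.03      ] 0.14847475097854324 5.949262331386546
[-0.99461407 -0.10364773  0.        ] [-0.10364773  0.99461407  0.        ]
slots at far edge [ 0.42426186 -0.28134973  0.03      ] [ 0.48791716 -0.27471627  0.03      ]
blade [array([ 0.429, -0.326,  0.059])]
spare [array([ 0.487, -0.318,  0.057])]
```

Request:
{"fn": "step_arm", "kwargs": {
  "increments": [4.0,0.3,0,-0.1,0,0,4.0,0,0,0,0,0,2.0,0,0,0,0,0,1.5,0,0,0,0,0,0,0,0,0,0,0]
}}

```text
time: 4.55
position: [0.4296, -0.3362, 0.0347]
tool_rot: [1.135, 1.257, -1.136]
ft_force: [-0.4, 0.7, -0.3]
grip_width: 0.462
```

Request:
{"fn": "step_arm", "kwargs": {
  "increments": [0,0,0,0,0,0,0,0,0,0,0,0,0,0,0,0,0,0,0,0,0,0,0,0],
  "fingers": 0,
  "force": 40
}}

```text
time: 5.05
position: [0.4302, -0.3368, 0.0359]
tool_rot: [1.135, 1.254, -1.135]
ft_force: [0.6, -0.1, 0.4]
grip_width: 0.092
```

Request:
{"fn": "step_arm", "kwargs": {
  "increments": [-1,0,0,0,0,0,-2,0,0,0,0,0,-4,0,0,0,0,0,-5,0,0,0,0,0,-5,0,0,0,0,0,0,0,0,0,0,0]
}}

```text
time: 5.8
position: [0.4324, -0.338, 0.2105]
tool_rot: [1.134, 1.246, -1.133]
ft_force: [-0.3, -0.4, -3.4]
grip_width: 0.091
```

```bash
python3 - <<'E'
from h import *
st();snap('wrist','w2.png');snap('scene','s2.png')
E
```

```text
t 5.8 p [ 0.4324 -0.338   0.2105] j [ 0.97  0.13 -0.38  1.72  0.05  1.3   0.68] w 7.9 F [-0.3 -0.4 -3.4]
[[0.007, 0.995, 0.1], [-0.006, 0.1, -0.995], [-1.0, 0.006, 0.007]]
```

View pics/w2.png

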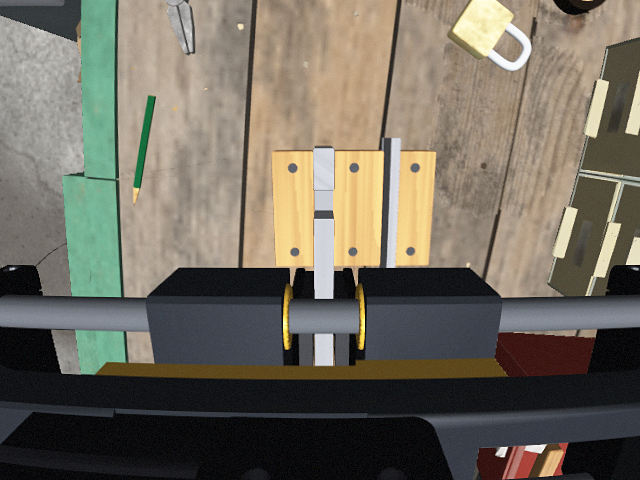

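View pics/s2.png

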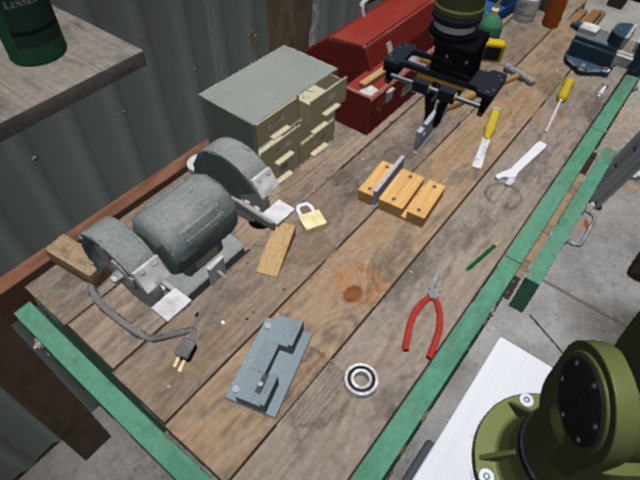

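Request:
{"fn": "step_arm", "kwargs": {
  "increments": [0,1.2,-4.8,0,0,0,0,1.2,-4.8,0,0,0,0,1.2,-4.8,0,0,0,0,0,0,0.18,0,0,0,0,0,0.18,0,0,0,0,0,0.18,0,0,0,0,0,0.18,0,0,0,0,0,0.18,0,0,0,0,0,0.18,0,0,0,0,0,0.18,0,0,0,0,0,0.18,0,0,0,0,0,0.18,0,0]
}}

```text
time: 7.4
position: [0.4499, -0.1891, 0.203]
tool_rot: [2.195, 0.052, -2.204]
ft_force: [-0.3, -0.0, -2.9]
grip_width: 0.087
```

Request:
{"fn": "step_arm", "kwargs": {
  "increments": [0,0,0,0.05,0,0,0,0,0,0,0,0.16,0,0,0,0,0,0.16,0,0,0,0,0,0.16,0,0,0,0,0,0.16,0,0,0,0,0,0,0,0,0,0,0,0]
}}

```text
time: 8.28
position: [0.4507, -0.1905, 0.2045]
tool_rot: [1.854, -0.612, -1.858]
ft_force: [0.7, -0.8, -3.4]
grip_width: 0.088
```

```bash
python3 - <<'E'
from h import *
st();snap('side','s3.png');snap('scene','s3b.png')
E
```

```text
t 8.28 p [ 0.4507 -0.1905  0.2045] j [ 0.64 -0.01 -0.75  2.01  0.66  1.29 -1.92] w 7.7 F [ 0.7 -0.8 -3.4]
[[-0.002, 0.001, -1.0], [-0.595, -0.804, 0.001], [-0.804, 0.595, 0.002]]
```

View pics/s3.png

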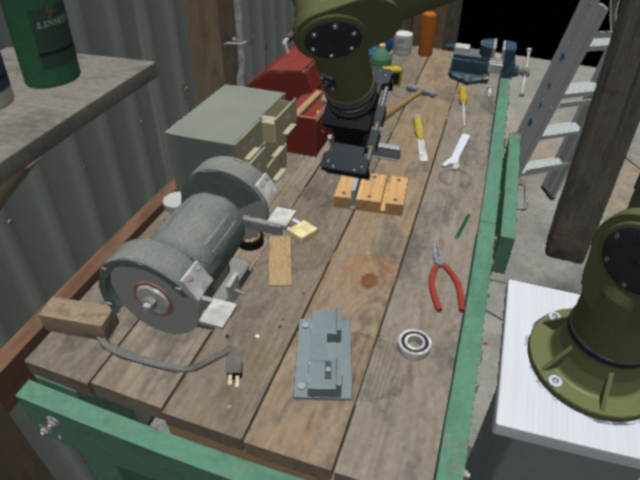

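View pics/s3b.png

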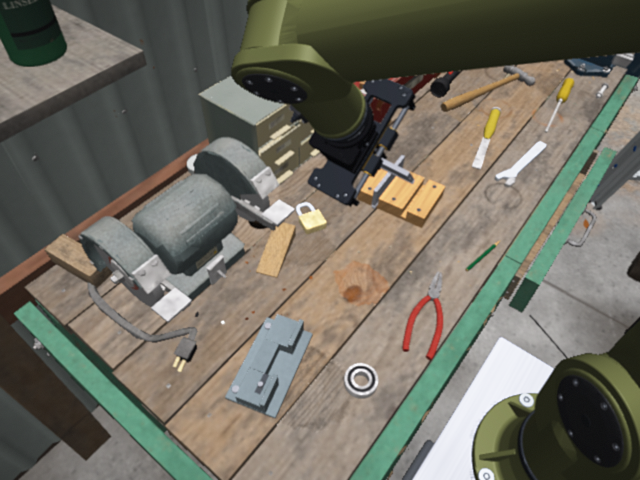

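Request:
{"fn": "step_arm", "kwargs": {
  "increments": [3.2,-2.4,0,0,0,0,3.2,-2.4,0,0,0,0,3.2,-2.4,0,0,0,0,3.2,-2.4,0,0,0,0,0.64,-0.48,0,0,0,0,0.48,-0.36,0,0,0,0,0,0,0,0,0,0,0,0,0,0,0,0]
}}

```text
time: 9.38
position: [0.4525, -0.1894, 0.033]
tool_rot: [1.856, -0.615, -1.851]
ft_force: [-0.3, 0.5, -3.0]
grip_width: 0.088
```

```bash
python3 - <<'E'
from h import *
st();snap('side','s4.png')
E
```

```text
t 9.38 p [ 0.4525 -0.1894  0.033 ] j [ 0.55  0.31 -0.73  2.15  0.96  1.14 -2.33] w 7.6 F [-0.3  0.5 -3. ]
[[0.002, -0.001, -1.0], [-0.598, -0.802, -0.001], [-0.802, 0.598, -0.002]]
```

Request:
{"fn": "step_arm", "kwargs": {
  "increments": [0.16,-0.12,0,0,0,0,0.16,-0.12,0,0,0,0,0.16,-0.12,0,0,0,0,0,0,0,0,0,0]
}}

```text
time: 9.93
position: [0.4513, -0.1891, 0.0252]
tool_rot: [1.853, -0.613, -1.854]
ft_force: [-0.6, 0.3, -2.6]
grip_width: 0.09
```

Request:
{"fn": "step_arm", "kwargs": {
  "increments": [0.16,-0.12,0,0,0,0,0,0,0,0,0,0]
}}

```text
time: 10.18
position: [0.4517, -0.189, 0.0246]
tool_rot: [1.853, -0.615, -1.852]
ft_force: [-3.3, 2.9, 5.2]
grip_width: 0.095
```

Request:
{"fn": "step_arm", "kwargs": {
  "increments": [0,0,0,0,0,0,0,0,0,0,0,0,0,0,0,0,0,0],
  "fingers": 28
}}

```text
time: 10.55
position: [0.4518, -0.1892, 0.0236]
tool_rot: [1.854, -0.614, -1.853]
ft_force: [0.8, 0.9, -1.6]
grip_width: 0.265
```

```bash
python3 - <<'E'
from h import *
st();im=snap('side','s5.png')
P=ctrl.camera_params('side');u=proj(P,[.45,-.19,.03])[0].astype(int);print(u)
im=cv2.imread('pics/s5.png');y,x=u[1],u[0]
cv2.imwrite('pics/s5z.png',cv2.resize(im[y-70:y+70,x-90:x+90],None,fx=4,fy=4,interpolation=cv2.INTER_CUBIC))
E
```

```text
t 10.55 p [ 0.4518 -0.1892  0.0236] j [ 0.54  0.33 -0.72  2.15  0.97  1.13 -2.35] w 23.1 F [ 0.8  0.9 -1.6]
[[0.001, 0.001, -1.0], [-0.597, -0.802, -0.001], [-0.802, 0.597, -0.0]]
[359 223]
```

View pics/s5z.png

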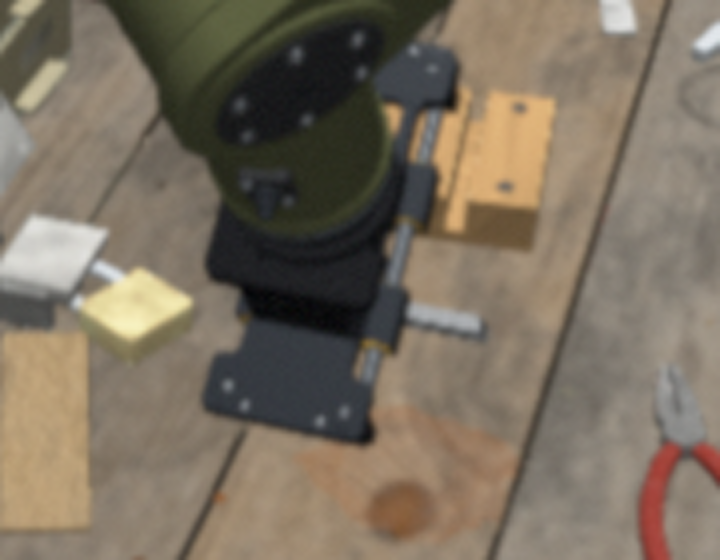

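Request:
{"fn": "step_arm", "kwargs": {
  "increments": [-0.5,0,0,0,0,0,-0.5,0,0,0,0,0,-0.7,0,0,0,0,0,-0.7,0,0,0,0,0,-1,0,0,0,0,0,-1.5,0,0,0,0,0,-3,0,0,0,0,0,-4,0,0,0,0,0,-4,0,0,0,0,0]
}}

```text
time: 11.72
position: [0.4513, -0.0929, 0.1528]
tool_rot: [1.854, -0.613, -1.853]
ft_force: [-0.1, -0.9, 0.0]
grip_width: 0.281
```

```bash
python3 - <<'E'
from h import *
st();im=snap('side','s6.png');snap('wrist','w6.png')
im=cv2.imread('pics/s6.png')
cv2.imwrite('pics/s6z.png',cv2.resize(im[150:290,270:450],None,fx=4,fy=4,interpolation=cv2.INTER_CUBIC))
E
```

```text
t 11.72 p [ 0.4513 -0.0929  0.1528] j [ 0.49  0.13 -0.86  2.03  0.7   1.36 -2.21] w 24.4 F [-0.1 -0.9  0. ]
[[0.001, 0.001, -1.0], [-0.597, -0.802, -0.001], [-0.802, 0.597, -0.0]]
```

View pics/s6z.png

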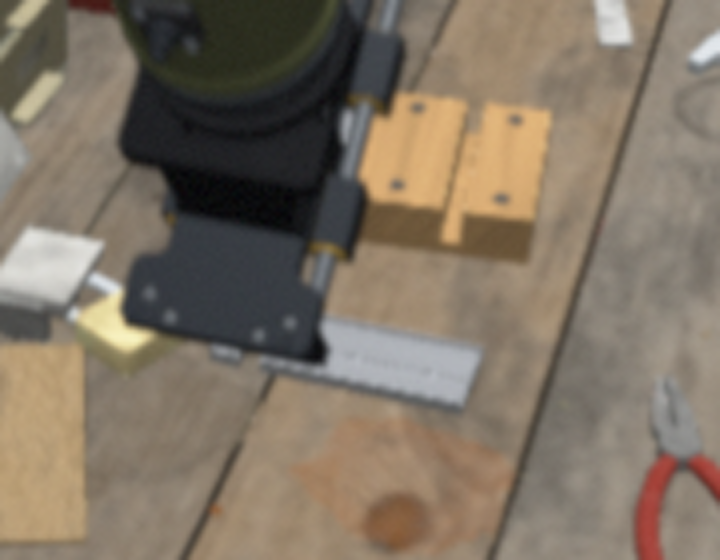

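View pics/w6.png

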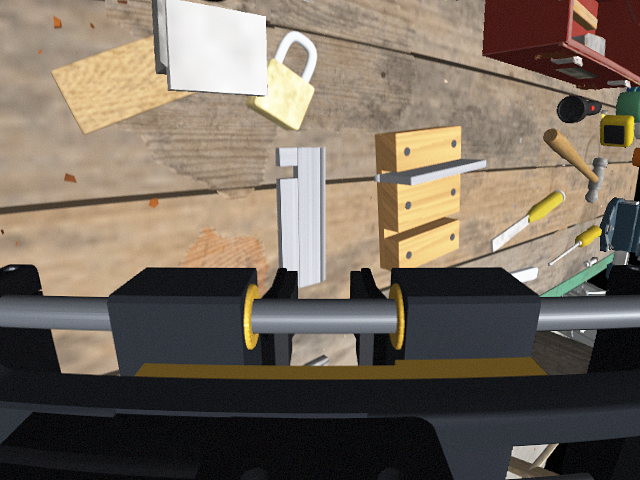

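Request:
{"fn": "step_arm", "kwargs": {
  "increments": [0,0,0,0,0,-0.16,0,0,0,0,0,-0.16,0,0,0,0,0,-0.16,0,0,0,0,0,-0.16,0,4.5,0,0,0,0,0,4.4,0,0,0,0,0,0,0,0,0,0],
  "fingers": 85
}}

```text
time: 12.7
position: [0.4501, -0.1871, 0.1505]
tool_rot: [-2.217, 0.007, 2.22]
ft_force: [0.5, -0.7, 0.3]
grip_width: 0.841
```

```bash
python3 - <<'E'
from h import *
st();snap('wrist','w7.png')
P=ctrl.camera_params('wrist')
for n in ['blade_mid','notch','blade']:
        print(n,[(np.round(toworld('wrist',r['xyz'],P),3).tolist(),round(r['score'],2)) for r in ctrl.spot_point('wrist',n)[:2]])
im=cv2.imread('pics/w7.png')
cv2.imwrite('pics/w7z.png',cv2.resize(im[120:330,220:420],None,fx=2.8,fy=2.8,interpolation=cv2.INTER_CUBIC))
E
```

```text
t 12.7 p [ 0.4501 -0.1871  0.1505] j [ 0.89  0.05 -0.56  1.92  0.03  1.18 -1.26] w 73.1 F [ 0.5 -0.7  0.3]
[[-0.001, -0.006, -1.0], [-0.0, -1.0, 0.006], [-1.0, 0.0, 0.001]]
blade_mid [([0.455, -0.171, 0.003], 0.91), ([0.577, -0.16, 0.005], 0.48)]
notch [([0.452, -0.204, 0.007], 0.61), ([0.499, -0.161, 0.01], 0.58)]
blade [([0.455, -0.204, 0.003], 0.96)]
```

View pics/w7z.png

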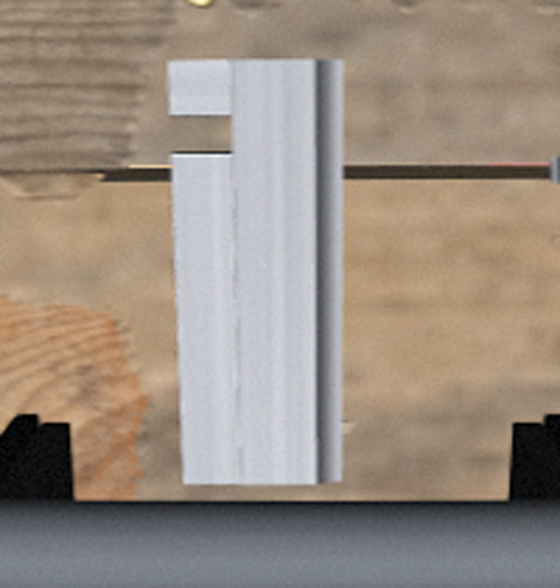

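```bash
python3 - <<'E'
from h import *
P=ctrl.camera_params('wrist')
f=lambda x,y:(220+x/2.8,120+y/2.8)
A=onz(P,f(168,62),.008);B=onz(P,f(183,484),.008);C=onz(P,f(343,60),.0055);D=onz(P,f(342,484),.0055)
for q in (A,B,C,D):print(q)
print(np.linalg.norm(A-B),np.linalg.norm(C-D),np.linalg.norm((A-C)[:2]),np.linalg.norm((B-D)[:2]))
print('mid',(A+B+C+D)/4, np.degrees(np.arctan2((A-B)[1],(A-B)[0])),np.degrees(np.arctan2((C-D)[1],(C-D)[0])))
print('notch',onz(P,f(172,115),.008),onz(P,f(172,154),.008))
E
```

```text
[ 0.5177699  -0.14618254  0.008     ]
[ 0.38783775 -0.14744271  0.008     ]
[ 0.51833711 -0.19639672  0.0055    ]
[ 0.38686387 -0.19794823  0.0055    ]
0.1299382606233794 0.13148239816364315 0.05021738444605943 0.05051490898210924
mid [ 0.45270216 -0.17199255  0.00675   ] 0.5556792665747908 0.6761166031573811
notch [ 0.50275408 -0.14698979  0.008     ] [ 0.49151063 -0.14672554  0.008     ]
```

Request:
{"fn": "step_arm", "kwargs": {
  "increments": [4.5,-1.5,-0.26,-0.016,0,0,5.0,0,0,0,0,0,4.0,0,0,0,0,0,0.9,0,0,0,0,0,0,0,0,0,0,0]
}}

```text
time: 13.52
position: [0.4546, -0.1675, 0.0076]
tool_rot: [2.213, 0.02, -2.212]
ft_force: [0.9, 0.3, -0.4]
grip_width: 0.85
```

```bash
python3 - <<'E'
from h import *
st()
E
```

```text
t 13.53 p [ 0.4546 -0.1675  0.0076] j [ 0.83  0.25 -0.57  2.06  0.17  0.88 -1.39] w 73.9 F [ 0.9  0.3 -0.4]
[[0.0, 0.018, -1.0], [0.0, -1.0, -0.018], [-1.0, -0.0, -0.0]]
```

Request:
{"fn": "step_arm", "kwargs": {
  "increments": [0.3,0.4,0.15,0.006,0,0,0.25,0,0,0,0,0,0,0,0,0,0,0,0,0,0,0,0,0]
}}

```text
time: 14.02
position: [0.4529, -0.1722, 0.0019]
tool_rot: [2.216, 0.012, -2.215]
ft_force: [0.5, -0.1, 0.3]
grip_width: 0.852
```

Request:
{"fn": "step_arm", "kwargs": {
  "increments": [0,0,0,0,0,0,0,0,0,0,0,0,0,0,0,0,0,0,0,0,0,0,0,0],
  "fingers": 0,
  "force": 40
}}

```text
time: 14.52
position: [0.4526, -0.1725, 0.0016]
tool_rot: [2.216, 0.011, -2.216]
ft_force: [0.7, -1.9, -0.6]
grip_width: 0.567
```

Request:
{"fn": "step_arm", "kwargs": {
  "increments": [-0.5,0,0,0,0,0,-1.5,0,0,0,0,0,-4,0,0,0,0,0,-5,0,0,0,0,0,0,0,0,0,0,0]
}}

```text
time: 15.15
position: [0.456, -0.173, 0.1164]
tool_rot: [2.223, 0.007, -2.205]
ft_force: [-0.1, -0.6, -2.6]
grip_width: 0.564
```

```bash
python3 - <<'E'
from h import *
st();snap('wrist','w8.png')
im=cv2.imread('pics/w8.png')
cv2.imwrite('pics/w8z.png',cv2.resize(im[120:330,220:420],None,fx=2.8,fy=2.8,interpolation=cv2.INTER_CUBIC))
E
```

```text
t 15.15 p [ 0.456  -0.173   0.1164] j [ 0.88  0.09 -0.59  1.97  0.06  1.1  -1.3 ] w 49.1 F [-0.1 -0.6 -2.6]
[[0.008, 0.011, -1.0], [-0.005, -1.0, -0.011], [-1.0, 0.005, -0.008]]
```

View pics/w8z.png

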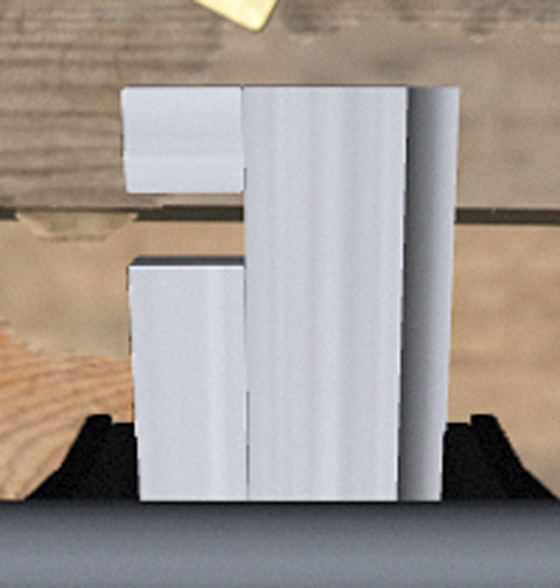

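Request:
{"fn": "step_arm", "kwargs": {
  "increments": [-0.7,-5.0,0.4,0,0,0,-0.7,-5.0,0.4,0,0,0,-0.7,-5.0,0.4,0,0,0,-0.7,-5.0,0.4,0,0,0,-0.7,-5.0,0.4,0,0,0,-0.5,-5.0,0.4,0,0,0,0,0,0,-0.18,0,0,0,0,0,-0.18,0,0,0,0,0,-0.18,0,0,0,0,0,-0.18,0,0,0,0,0,-0.18,0,0,0,0,0,-0.18,0,0]
}}

```text
time: 16.7
position: [0.4239, 0.1274, 0.15]
tool_rot: [1.547, 0.948, -1.552]
ft_force: [0.3, -0.4, -3.9]
grip_width: 0.566
```

Request:
{"fn": "step_arm", "kwargs": {
  "increments": [0,0,0,-0.18,0,0,0,0,0,-0.18,0,0,0,0,0,-0.18,0,0,0,0,0,-0.18,0,0,0,0,0,0,0,0,0,0,0,0,0,0]
}}

```text
time: 17.45
position: [0.4247, 0.1275, 0.1508]
tool_rot: [1.032, 1.313, -1.034]
ft_force: [-0.0, 0.3, -2.6]
grip_width: 0.565
```

```bash
python3 - <<'E'
from h import *
st();snap('wrist','w9.png')
P=ctrl.camera_params('wrist')
for n in ['blade_mid','notch','groove','seat','holder']:
        print(n,[(np.round(toworld('wrist',r['xyz'],P),3).tolist(),round(r['score'],2)) for r in ctrl.spot_point('wrist',n)[:2]])
E
```

```text
t 17.45 p [0.4247 0.1275 0.1508] j [ 0.52 -0.06 -0.84  2.   -0.05  1.18 -0.06] w 49.2 F [-0.   0.3 -2.6]
[[-0.002, 0.972, 0.235], [-0.0, 0.235, -0.972], [-1.0, -0.002, -0.0]]
blade_mid [([0.426, 0.126, 0.15], 0.95)]
notch [([0.401, 0.164, 0.157], 0.78)]
groove [([0.425, 0.129, 0.154], 0.68)]
seat []
holder []
```

View pics/w9.png

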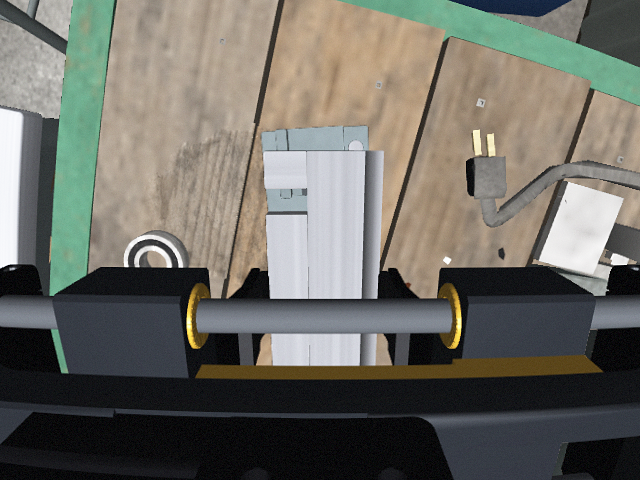

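Request:
{"fn": "step_arm", "kwargs": {
  "increments": [0,0,4,0,0,0,0,0,4,0,0,0,0,0,0,0,0,0,0,0,0,0,0,0]
}}

```text
time: 18.25
position: [0.4443, 0.0504, 0.1515]
tool_rot: [1.031, 1.314, -1.031]
ft_force: [-0.3, 0.0, -2.7]
grip_width: 0.567
```

```bash
python3 - <<'E'
from h import *
import pickle
st();P=ctrl.camera_params('wrist');snap('wrist','w10.png');pickle.dump(P,open('P10.pkl','wb'))
for n in ['groove','seat','holder']:
        print(n,[(np.round(toworld('wrist',r['xyz'],P),3).tolist(),round(r['score'],2)) for r in ctrl.spot_point('wrist',n)[:2]])
im=cv2.imread('pics/w10.png')
cv2.imwrite('pics/w10z.png',cv2.resize(im[0:200,210:420],None,fx=3,fy=3,interpolation=cv2.INTER_CUBIC))
E
```

```text
t 18.25 p [0.4443 0.0504 0.1515] j [ 0.6  -0.05 -0.74  2.   -0.04  1.18  0.11] w 49.4 F [-0.3  0.  -2.7]
[[-0.0, 0.971, 0.237], [0.001, 0.237, -0.971], [-1.0, -0.0, -0.001]]
groove [([0.405, 0.166, 0.029], 0.95)]
seat [([0.433, 0.134, 0.031], 0.69)]
holder []
```

View pics/w10z.png

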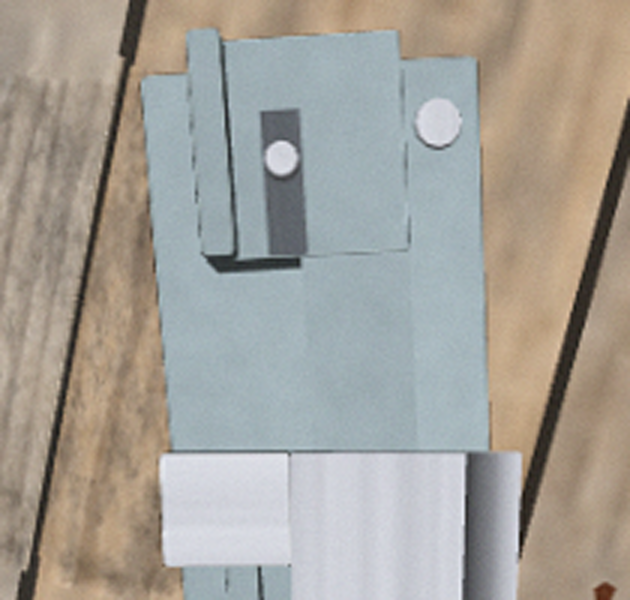

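```bash
cat > hold.py <<'E'
from h import *
from scipy.optimize import least_squares
def fitpose(P,L,U,z0=None):
    L=np.array(L)/1000.;U=np.array(U)
    def W(p): c,s=np.cos(p[2]),np.sin(p[2]); return np.c_[p[0]+c*L[:,0]-s*L[:,1],p[1]+s*L[:,0]+c*L[:,1],L[:,2]+(p[3] if len(p)>3 else 0)]
    r=least_squares(lambda p:(proj(P,W(p))-U).ravel(),[.43,.13,.24]+([0] if z0 is None else []))
    return r.x,r.fun.reshape(-1,2)
E
python3 - <<'E'
from hold import *
import pickle
P=pickle.load(open('P10.pkl','rb'))
f=lambda x,y:(210+x/3,y/3)
L=[(12,77,30),(12,27,30),(-29,77,40),(-37,77,40),(-29,27,40),(-37,27,40),(33,77,8),(-53,77,8)]
U=[f(398,32),f(408,248),f(219,28),f(187,30),f(236,258),f(203,256),f(474,58),f(141,75)]
for z0 in (0,None):
    x,r=fitpose(P,L,U,z0);print(x,np.degrees(x[2]),np.round(r,1).tolist())
c,s=np.cos(x[2]),np.sin(x[2]);
x,r=fitpose(P,L,U,0);c,s=np.cos(x[2]),np.sin(x[2])
pin=onz(P,f(282,158),.0385);d=pin[:2]-x[:2];print('pin',pin,'local',c*d[0]+s*d[1],-s*d[0]+c*d[1])
st()
E
```

```text
[0.43139115 0.13012043 0.29387679] 16.837900044958694 [[0.4, -0.4], [0.3, 1.2], [0.3, -0.2], [-0.8, -0.0], [-0.2, -0.7], [-0.6, 0.7], [1.2, -0.9], [-0.7, 0.3]]
[ 0.43100537  0.13089727  0.29362405 -0.00354446] 16.82341855853442 [[-0.1, 0.0], [-0.2, 0.7], [0.6, 0.2], [-0.4, 0.3], [0.0, -1.3], [-0.2, 0.1], [0.5, -0.6], [-0.2, 0.5]]
pin [0.4012801  0.17143252 0.0385    ] local -0.016853462313445693 0.04826308461953745
t 18.45 p [0.4443 0.0509 0.1516] j [ 0.6  -0.05 -0.74  2.   -0.03  1.18  0.11] w 49.0 F [ 0.1  0.5 -3.7]
[[0.0, 0.971, 0.239], [-0.0, 0.239, -0.971], [-1.0, 0.0, 0.0]]
```

```bash
python3 - <<'E'
from hold import *
P=ctrl.camera_params('wrist');f=lambda x,y:(210+x/3,y/3)
s,R=st();p=np.array(s['position'])
im=cv2.imread('pics/w10.png');cv2.imwrite('pics/w10y.png',cv2.resize(im[140:300,250:400],None,fx=4,fy=4,interpolation=cv2.INTER_CUBIC))
for n,uv,dz in [('backfar',f(162,453),.0064),('edgefar',f(521,453),.004),('bevel top far',f(467,453),.0064)]:
    q=onz(P,uv,p[2]+dz);print(n,np.round(R.T@(q-p)*1000,1))
E
```

```text
t 18.45 p [0.4443 0.0509 0.1516] j [ 0.6  -0.05 -0.74  2.   -0.03  1.18  0.11] w 49.0 F [ 0.1  0.5 -3.7]
[[0.0, 0.971, 0.239], [-0.0, 0.239, -0.971], [-1.0, 0.0, 0.0]]
backfar [ -6.4 -24.3 -64.4]
edgefar [ -4.   25.5 -64.3]
bevel top far [ -6.4  17.7 -64.4]
```

View pics/w10y.png

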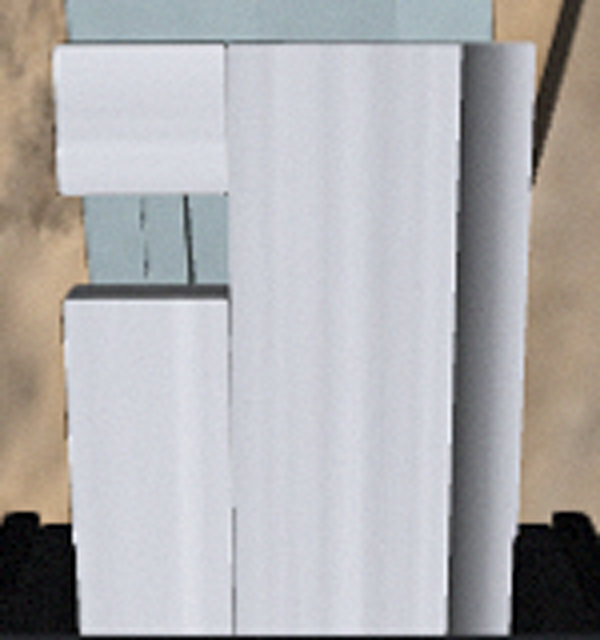

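Request:
{"fn": "step_arm", "kwargs": {
  "increments": [0,0.28,-4.2,0,0,0,0,0.28,-4.3,0,0,0,0,0,0,-0.053,0,0,4.5,0,0,0,0,0,4.0,0,0,0,0,0,1.0,0,0,0,0,0,0,0,0,0,0,0,0,0,0,0,0,0]
}}

```text
time: 19.45
position: [0.4311, 0.1342, 0.0581]
tool_rot: [0.992, 1.331, -0.989]
ft_force: [0.6, -0.7, -3.2]
grip_width: 0.565
```

```bash
python3 - <<'E'
from hold import *
s,R=st();P=ctrl.camera_params('wrist');snap('wrist','w11.png')
x=[.4314,.1301,.29388];c,sn=np.cos(x[2]),np.sin(x[2]);d=s['position'][:2]-np.array(x[:2])
print('local mm',1000*(c*d[0]+sn*d[1]),1000*(-sn*d[0]+c*d[1]),'yaw err',np.arctan2(R[1,1],R[0,1])-x[2])
pin=[x[0]-c*.017-sn*.0483,x[1]-sn*.017+c*.0483,.0385];print('pin px',proj(P,pin))
im=cv2.imread('pics/w11.png');cv2.imwrite('pics/w11z.png',cv2.resize(im[120:300,230:410],None,fx=3.3,fy=3.3,interpolation=cv2.INTER_CUBIC))
E
```

```text
t 19.45 p [0.4311 0.1342 0.0581] j [ 0.47  0.12 -0.86  2.09  0.11  0.98 -0.15] w 49.2 F [ 0.6 -0.7 -3.2]
[[0.003, 0.957, 0.289], [0.0, 0.289, -0.957], [-1.0, 0.003, 0.001]]
local mm 0.958373475807918 4.04448415146817 yaw err -0.0008031160780158086
pin px [[286.26864535 190.81469849]]
```

View pics/w11z.png

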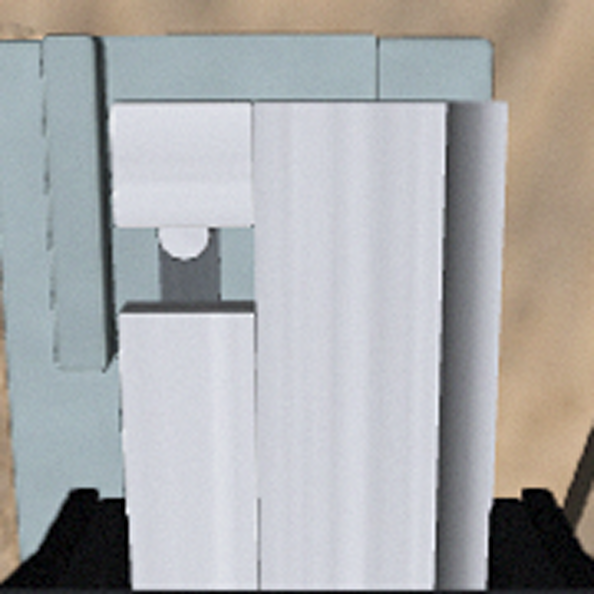

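```bash
python3 - <<'E'
from hold import *
s,R=st();P=ctrl.camera_params('wrist');p=s['position']
x=[.4314,.1301,.29388];c,sn=np.cos(x[2]),np.sin(x[2])
def loc(q): d=q[:2]-np.array(x[:2]); return np.round(1000*np.array([c*d[0]+sn*d[1],-sn*d[0]+c*d[1]]),1)
f=lambda a,b:(230+a/3.3,120+b/3.3)
zt=p[2]+.0064
for n,uv,z in [('notch out',f(185,226),zt),('notch in',f(185,313),zt),('pin',f(184,234),.0385),('end',f(250,101),zt),('back far',f(110,101),zt),('back in',f(121,313),zt),('backnear',f(132,588),zt)]: print(n,loc(onz(P,uv,z)))
print('tcp',loc(p))
E
```

```text
t 19.5 p [0.4311 0.1341 0.0581] j [ 0.47  0.12 -0.86  2.09  0.11  0.98 -0.15] w 49.2 F [ 0.7 -0.5 -3.4]
[[0.003, 0.957, 0.289], [0.0, 0.289, -0.957], [-1.0, 0.003, 0.001]]
notch out [-14.5  52.8]
notch in [-14.8  41.4]
pin [-17.3  48.1]
end [-6.  68.4]
back far [-23.6  68.5]
back in [-23.2  41.5]
backnear [-23.3   2.7]
tcp [0.9 3.9]
```

Request:
{"fn": "step_arm", "kwargs": {
  "increments": [0.7,-0.14,-0.1,0,0,0,0.6,0,0,0,0,0,0,0,0,0,0,0,0,0,0,0,0,0]
}}

```text
time: 20.0
position: [0.428, 0.1344, 0.0435]
tool_rot: [0.991, 1.334, -0.991]
ft_force: [-0.4, 0.3, -1.8]
grip_width: 0.565
```

```bash
python3 - <<'E'
from hold import *
s,R=st();P=ctrl.camera_params('wrist');snap('wrist','w12.png')
x=[.4314,.1301,.29388];c,sn=np.cos(x[2]),np.sin(x[2]);d=s['position'][:2]-np.array(x[:2])
print('local mm',1000*(c*d[0]+sn*d[1]),1000*(-sn*d[0]+c*d[1]),'yaw err',np.arctan2(R[1,1],R[0,1])-x[2])
im=cv2.imread('pics/w12.png');cv2.imwrite('pics/w12z.png',cv2.resize(im[120:300,230:410],None,fx=3.3,fy=3.3,interpolation=cv2.INTER_CUBIC))
E
```

```text
t 20.0 p [0.428  0.1344 0.0435] j [ 0.46  0.14 -0.86  2.11  0.13  0.95 -0.17] w 49.2 F [-0.4  0.3 -1.8]
[[-0.0, 0.957, 0.289], [0.0, 0.289, -0.957], [-1.0, -0.0, -0.0]]
local mm -1.99029640849117 5.046891818237108 yaw err -0.0008310205808016446
```

View pics/w12z.png

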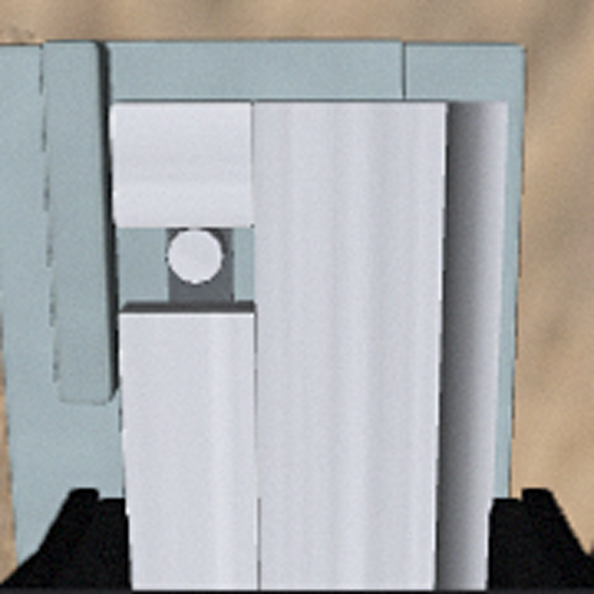

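```bash
python3 - <<'E'
from hold import *
s,R=st();P=ctrl.camera_params('wrist');p=s['position']
x=[.4314,.1301,.29388];c,sn=np.cos(x[2]),np.sin(x[2])
def loc(q): d=q[:2]-np.array(x[:2]); return np.round(1000*np.array([c*d[0]+sn*d[1],-sn*d[0]+c*d[1]]),1)
f=lambda a,b:(230+a/3.3,120+b/3.3)
zt=p[2]+.0064
for n,uv,z in [('notch out',f(185,226),zt),('notch in',f(185,313),zt),('notch in low',f(185,301),zt-.008),('pin',f(195,256),.0385),('back far',f(110,101),zt),('ledge far inner',f(104,41),.04),('ledge in near',f(117,402),.04)]: print(n,loc(onz(P,uv,z)))
E
```

```text
t 20.05 p [0.4281 0.1344 0.0436] j [ 0.46  0.14 -0.86  2.11  0.13  0.95 -0.17] w 48.9 F [ 0.9 -0.2 -2.9]
[[0.0, 0.957, 0.289], [0.0, 0.289, -0.957], [-1.0, 0.0, 0.0]]
notch out [-17.3  53.9]
notch in [-17.6  42.5]
notch in low [-18.4  42.6]
pin [-17.2  48.2]
back far [-26.3  69.6]
ledge far inner [-28.4  77.1]
ledge in near [-28.6  27.7]
```

Request:
{"fn": "step_arm", "kwargs": {
  "increments": [0.3,0.1,0,0,0,0,0.3,0,0,0,0,0,0.3,0,0,0,0,0,0,0,0,0,0,0]
}}

```text
time: 20.55
position: [0.4287, 0.1345, 0.0342]
tool_rot: [0.99, 1.334, -0.991]
ft_force: [0.6, 0.7, -2.2]
grip_width: 0.567
```

Request:
{"fn": "step_arm", "kwargs": {
  "increments": [0.2,0,0,0,0,0,0,0,0,0,0,0]
}}

```text
time: 20.8
position: [0.4289, 0.1346, 0.0324]
tool_rot: [0.991, 1.334, -0.991]
ft_force: [0.6, -0.9, -2.4]
grip_width: 0.566
```

```bash
python3 - <<'E'
from hold import *
s,R=st();snap('wrist','w13.png')
x=[.4314,.1301,.29388];c,sn=np.cos(x[2]),np.sin(x[2]);d=s['position'][:2]-np.array(x[:2])
print('local mm',1000*(c*d[0]+sn*d[1]),1000*(-sn*d[0]+c*d[1]),'yaw err',np.arctan2(R[1,1],R[0,1])-x[2])
im=cv2.imread('pics/w13.png');cv2.imwrite('pics/w13z.png',cv2.resize(im[120:300,230:410],None,fx=3.3,fy=3.3,interpolation=cv2.INTER_CUBIC))
E
```

```text
t 20.8 p [0.4289 0.1346 0.0324] j [ 0.45  0.17 -0.85  2.11  0.16  0.93 -0.2 ] w 49.2 F [ 0.6 -0.9 -2.4]
[[-0.0, 0.957, 0.289], [-0.0, 0.289, -0.957], [-1.0, -0.0, 0.0]]
local mm -1.099522674917135 5.004326583986908 yaw err -0.0008403064751053013
```

View pics/w13z.png

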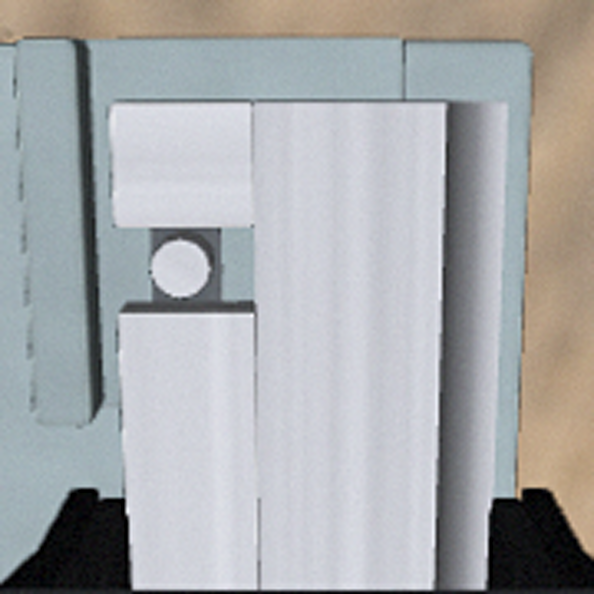

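Request:
{"fn": "step_arm", "kwargs": {
  "increments": [0.1,0,0,0,0,0,0,0,0,0,0,0]
}}

```text
time: 21.1
position: [0.4291, 0.1346, 0.0316]
tool_rot: [0.991, 1.333, -0.991]
ft_force: [0.1, -0.7, -1.5]
grip_width: 0.566
```

Request:
{"fn": "step_arm", "kwargs": {
  "increments": [0.1,0,0,0,0,0,0,0,0,0,0,0]
}}

```text
time: 21.35
position: [0.4292, 0.1346, 0.0315]
tool_rot: [0.99, 1.333, -0.991]
ft_force: [-3.8, -1.2, 8.0]
grip_width: 0.568
```

Request:
{"fn": "step_arm", "kwargs": {
  "increments": [0,0,0,0,0,0,0,0,0,0,0,0,0,0,0,0,0,0],
  "fingers": 78
}}

```text
time: 21.72
position: [0.4291, 0.1346, 0.0306]
tool_rot: [0.991, 1.333, -0.991]
ft_force: [0.0, 0.7, -0.1]
grip_width: 0.759
```

Request:
{"fn": "step_arm", "kwargs": {
  "increments": [-0.5,0,0,0,0,0,-2,0,0,0,0,0,-4,0,0,0,0,0,-5,0,0,0,0,0,0,0,0,0,0,0]
}}

```text
time: 22.35
position: [0.4319, 0.1354, 0.1494]
tool_rot: [0.994, 1.327, -0.986]
ft_force: [0.1, 0.9, -0.7]
grip_width: 0.779
```

```bash
python3 - <<'E'
from hold import *
s,R=st();P=ctrl.camera_params('wrist');snap('wrist','w14.png');snap('side','s14.png')
x=[.4314,.1301,.29388];c,sn=np.cos(x[2]),np.sin(x[2])
for n in ['blade_mid','notch']:
    for r in ctrl.spot_point('wrist',n)[:1]:
        q=toworld('wrist',r['xyz'],P);d=q[:2]-np.array(x[:2]);print(n,q,c*d[0]+sn*d[1],-sn*d[0]+c*d[1],r['score'])
im=cv2.imread('pics/w14.png');cv2.imwrite('pics/w14z.png',cv2.resize(im[100:300,210:430],None,fx=3,fy=3,interpolation=cv2.INTER_CUBIC))
im=cv2.imread('pics/s14.png');cv2.imwrite('pics/s14z.png',cv2.resize(im[280:420,250:410],None,fx=4,fy=4,interpolation=cv2.INTER_CUBIC))
E
```

```text
t 22.35 p [0.4319 0.1354 0.1494] j [ 0.53 -0.04 -0.87  1.99 -0.03  1.16 -0.03] w 67.8 F [ 0.1  0.9 -0.7]
[[0.008, 0.957, 0.289], [-0.0, 0.289, -0.957], [-1.0, 0.008, 0.003]]
blade_mid [0.4269137  0.13576695 0.03387883] -0.002652420483128665 0.0067235332581870606 0.63
notch [0.40082891 0.17032911 0.03747483] -0.0176073283345444 0.04735984113733947 0.96
```

View pics/w14z.png

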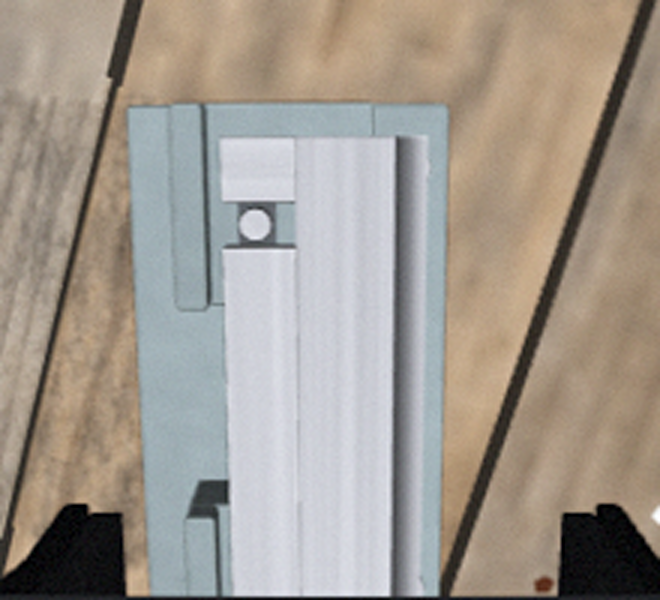

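View pics/s14z.png

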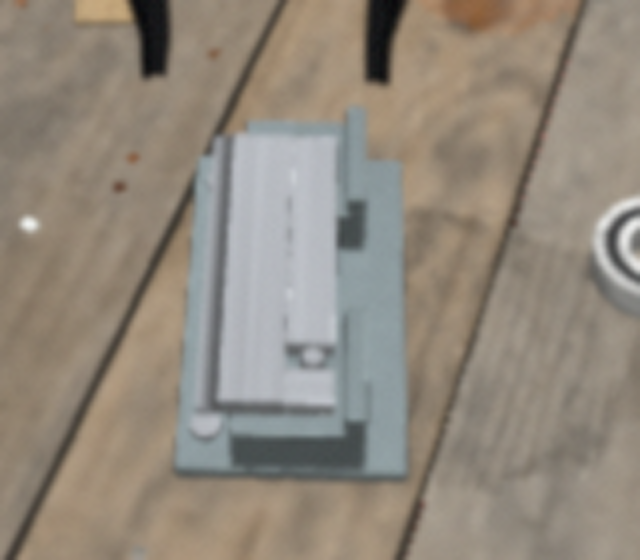

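```bash
python3 - <<'E'
from hold import *
P=ctrl.camera_params('wrist')
x=[.4314,.1301,.29388];c,sn=np.cos(x[2]),np.sin(x[2])
def loc(q): d=q[:2]-np.array(x[:2]); return np.round(1000*np.array([c*d[0]+sn*d[1],-sn*d[0]+c*d[1]]),1)
f=lambda a,b:(210+a/3,100+b/3)
for n,uv,z in [('back far',f(219,138),.038),('edge far',f(430,137),.0355),('back near',f(232,590),.038),('edge near',f(423,590),.0355),('pin',f(256,223),.0385),('notch out',f(256,201),.038),('in',f(256,247),.038),('ledge',f(204,105),.04)]: print(n,loc(onz(P,uv,z)))
E
```

```text
back far [-30.5  69.2]
edge far [19.5 69.3]
back near [-30.4 -45.9]
edge near [ 19.8 -47.1]
pin [-22.1  49.2]
notch out [-22.   54.4]
in [-22.2  43.4]
ledge [-33.6  76.8]
```

Request:
{"fn": "step_arm", "kwargs": {
  "increments": [-2,0,0,0,0,0,0,0,0,0,0,0,0,0,0,0,0,0,0,0,0,0,0,0]
}}

```text
time: 23.05
position: [0.4283, 0.1345, 0.1645]
tool_rot: [0.99, 1.335, -0.992]
ft_force: [0.0, 0.0, 0.5]
grip_width: 0.779
```

```bash
python3 - <<'E'
from hold import *
st();P=ctrl.camera_params('wrist');snap('wrist','w15.png')
x=[.4314,.1301,.29388];c,sn=np.cos(x[2]),np.sin(x[2])
for cam in ('wrist','side'):
  if cam=='side': snap('side','s15.png')
  for n in ['blade_mid','notch','seat']:
    for r in ctrl.spot_point(cam,n)[:1]:
        q=toworld(cam,r['xyz'],P if cam=='wrist' else None);d=q[:2]-np.array(x[:2]);print(cam,n,np.round([c*d[0]+sn*d[1],-sn*d[0]+c*d[1],q[2]],4),r['score'])
im=cv2.imread('pics/w15.png');cv2.imwrite('pics/w15z.png',cv2.resize(im[100:300,210:430],None,fx=3,fy=3,interpolation=cv2.INTER_CUBIC))
E
```

```text
t 23.05 p [0.4283 0.1345 0.1645] j [ 0.54 -0.06 -0.86  1.98 -0.05  1.21 -0.01] w 67.8 F [0.  0.  0.5]
[[-0.002, 0.957, 0.289], [-0.0, 0.289, -0.957], [-1.0, -0.002, -0.001]]
wrist blade_mid [0.0017 0.006  0.036 ] 0.57
wrist notch [-0.017   0.0435  0.0362] 0.88
side blade_mid [0.0013 0.0079 0.0362] 0.71
side notch [-0.0159  0.0476  0.0311] 0.91
```

View pics/w15z.png

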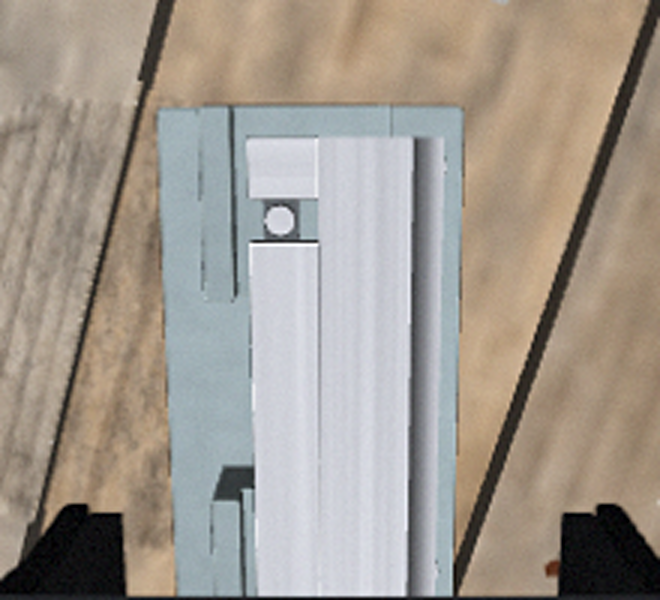

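View pics/s15.png

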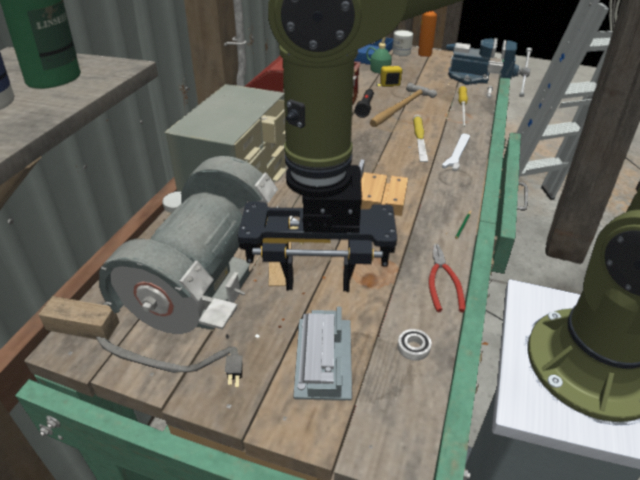

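The blade sits flat and square in the holder. The pin is visible inside the notch, there is a small even gap to the ledge, and the gripper is clear. Handing in.

```bash
python3 -c "
from bench import ctrl
print(ctrl.close_job())"
```

```text
the job is handed in; nothing more can be done
None
```

The notched blade is in the grinding holder with its notch over the pin, bevelled face up. I let go of it and handed the job in at about 23 s of the 72 s allowed; no verdict is reported.

**What I did:**
- I took the blade out of the rack and tipped it down onto the bare bench with the bevel up.
- I took it again across its width, lined the notch up with the pin in the wrist camera, lowered it until it touched the bed, and released it.

**Last checks:**
- **Pin and notch:** the pin shows inside the notch, about midway between its two sides.
- **Position:** the blade looks flat and square. Its middle is about 1 mm from the seat across the bed and about 4 mm along it, and its back edge is about 3–4 mm from the ledge.
- **Release:** the wrist force was near 0 N, and the gripper is about 13 cm above the holder.
- **Bystanders:** I never touched the spare blade, padlock or wedge. The gripper hides parts of them in the last side picture, so I did not measure them again at the end.

**Readings that disagreed:**
- **First picture after release:** the arm was still settling, so everything in it, the fixed pin included, was offset by about 5 mm. I judged only relative positions from that one.
- **Network estimates:** they placed the blade's middle 1–3 mm across and 6–8 mm along the bed from the seat. One of them put the notch about 4–5 mm away from the pin. This is close to their stated 4 mm accuracy, and I trusted the pictures instead.

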